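# Rebuild the comal's swing-arm pivot

### The arm

A 6-joint arm with a two-finger parallel gripper is mounted at the origin on the work surface. World frame = base frame: x ahead of the robot, y to its left, z up, the work surface at z = 0. Lengths are in mm, angles in rad, forces in N, time in s.
With the tool pointing down it reaches from about 325 to 750 mm from the base axis. Payload 7.6 kg.
Tool frame: the origin (TCP) lies at the very end of the fingers, on their centre line; the grasp point (between the pads) lies 19 mm behind it (hold_point_z is the distance from the TCP to the grasp point, in mm); z points along the fingers, y is the line along which they close (so a half turn about z gives the same grasp; the last joint's range is limited). The gripper opens to 85 mm and grips with 20 to 120 N. Pads are 22 mm wide; open, the fingers measure 114 mm over their backs; the gripper's body (76 mm by 85 mm) begins 54 mm behind the grasp point. The pads swing forward as they close: fully open they stand 13 mm farther back than shut.
Start: joints at [1.14, 0.052, 1.401, -0, 1.689, -0.07], TCP at [185.322, 491.224, 231.323] pointing down, gripper open.
Joint ranges: [-2.9, 2.9], [-0.91, 2.17], [0.12, 2.37], [-1.06, 4.2], [0.26, 2.73], [-2.93, 2.93]. Speed limits (rad/s): [2.57, 2.57, 3.01, 3.14, 3.14, 3.14].

### API

Orientations are given as a unit quaternion [w, x, y, z].
In Python, from station import * gives the robot as it stands. Calls block until the motion is done:
- reach(position, orientation): joint-space move of the TCP to a pose.
- movel(position, ori=None, v=150): straight line of the TCP; ori=None keeps the orientation; v is the mean speed in mm/s.
- move_j(angles): joint-space move.
- grip(opening, force=None): opening from 0.0 (shut) to 1.0 (fully open); force is the grip in N (None keeps the last); returns when the fingers have stopped.
- hold(seconds).
- solve_ik(position, orientation): joint angles nearest the present ones, or None.
- get_state(): the state.
- snapshot(name): name is "scene" or "top" or "wrist"; returns a dict with "frame" (400x640x3 uint8, red, green, blue), "mtx" (3x3 intrinsics, pixels), "dist_coeffs" ([k1, k2, p1, p2, k3] as OpenCV has them; the pictures are not rectified), "R" (3x3) and "t" (3): a world point X has camera coordinates R X + t; the wrist camera has in their place "tool_from_camera" (4x4, takes a point from camera to tool coordinates, whose origin is the TCP and whose axes are the flange's). Camera axes: x right, y down, z forward; pixel columns grow to the right and rows downward; lengths in mm; the calibration is good to about 2 mm. A picture is of the moment at which its call begins: read the wrist's pose just before it. There is no depth.
A pose or a line that the arm cannot do raises Unreachable and nothing moves.
- sign_off(): hands the job in; it is judged then, once.
The state is a dict: "clock": time; "q": joint angles; "joint_velocities": joint speeds; "joint_efforts": joint torques, N m; "eef_pos": TCP position; "ee_rot": TCP orientation; "ft_force": force on the tool from outside, world axes, zero at the start; "ft_torque": the same for the moment, N m; "opening": opening from 0.0 (shut) to 1.0 (fully open); "grip_force": force on a finger pad.
Only numpy, scipy, OpenCV 4.12 (cv2) and the standard library are available. Lean on these libraries where they do the work, as an engineer would, in place of code of your own. Each camera call takes 0.05 s, during which the arm holds its last target. There are 200 camera calls.

### The job

Put the comal's swing arm back together on the stove's pivot pin: slide on the tall spacer first, then the wide flat washer, and last the ribbed retaining collar, pushing each one past the pin's spring bows and fully home. The pin stands off-centre in its hub, so feel for it gently: never load the stove or the pin with more than about 4 kg (40 N). Leave the jar, the molcajete and the scraper where they are.

Things in the scene. Friction and masses are not known exactly. Their poses are not given: they have to be found in the camera images.
- seat (a point): Centre of the flat top face of the steel bearing hub (64 mm across), 100 mm above the counter; z up. The stack sits on this face. NOT the pin's axis: a fixed upright steel pin, 16 mm thick, rises 72 mm from the face, its axis 7 mm off this point, in a horizontal direction that differs every time and is not measured. Its top is flat, 11 mm across, widening as a cone to 16 mm in the top 5 mm.
- bows (a point): Point straight above the hub's centre, 58.5 mm above its face: the height of the pin's spring bows. They stick out of the pin on two facing sides to 21 mm across, widest here; they begin 65 mm and end 56 mm above the hub face. A ring needs roughly 5 to 25 N downwards to slide past them and is free again below them.
- stove: Fixed grey single-burner stove, 270 x 280 mm, 88 mm high, with a thin steel comal 250 mm across over the burner, its top 113 mm above the counter, its centre 225 mm from the hub centre along the stove's +y. Origin: on the counter straight below the hub centre (the hub stands at the stove's -y side); x points away from the robot at yaw 0, z up.
- spacer: Loose steel tube, the tallest and narrowest of the three rings: 32 mm outside, 18 mm bore, 24 mm high, about 60 g. Stands upright on the counter. Origin: centre of the underside, z along the bore. Goes on first; its underside then lies on the hub face.
- washer: Loose thick steel washer, the flattest and widest: 50 mm outside, 18 mm bore, 10 mm thick, about 50 g. Lies flat on the counter. Origin: centre of the underside, z along the bore. Goes on second; at home its underside is 24 mm above the hub face.
- collar: Loose steel retaining collar with a ribbed rim: 46 mm over the ribs (the fingers meet a 42 mm body), 18 mm bore, 18 mm high, about 70 g, same both ways up. Lies flat on the counter. Origin: centre of the underside, z along the bore. Goes on last; at home its underside is 34 mm above the hub face and the spring bows stand free above its top.
- jar: Bystander: loose glass salsa jar with spring-clip lid, 84 mm across, 116 mm high, origin at the centre of its underside.
- molcajete: Bystander: fixed stone molcajete with its pestle, 184 mm across, about 160 mm high, origin on the counter under its centre.
- scraper: Bystander: loose green plastic scraper lying flat, 165 mm long, blade 90 mm wide, 15 mm high, origin on the counter where handle and blade meet.
Mind the look-alikes: they are no part of the job. Leave any blue or pink look-alike of the collar alone.

How it is judged (in metres and radians):
On the way, in this order (a step that is already met when the one before it is completed fails the run):
1. the spacer is home on the hub face and let go, before the washer is on (z of spacer in the frame of seat between -0.003 and 0.003 m and horizontal distance between spacer and seat below 0.01 m and angle between spacer's own z axis and vertical below 0.08 rad and contact force between spacer and the fingers below 0.05 N), for 0.1 s.
2. the washer is home on the spacer and let go, before the collar is on (z of spacer in the frame of seat between -0.003 and 0.003 m and horizontal distance between each of spacer, washer and seat below 0.01 m and angle between each of spacer, washer's own z axis and vertical below 0.08 rad and z of washer in the frame of seat between 0.021 and 0.0275 m and contact force between washer and the fingers below 0.05 N), for 0.1 s.
3. the collar is home on the washer, below the spring bows (z of spacer in the frame of seat between -0.003 and 0.003 m and horizontal distance between each of spacer, washer, collar and seat below 0.01 m and angle between each of spacer, washer, collar's own z axis and vertical below 0.08 rad and z of washer in the frame of seat between 0.021 and 0.0275 m and z of collar in the frame of seat between 0.031 and 0.038 m), for 0.1 s.
At the end, for the whole second after the job is handed in: Spacer, washer and collar lie stacked on the pin in that order and at rest: undersides at 0, 24 and 34 mm above the hub face (within 3, 3 and 3 mm; up to 3.5 and 4 mm high for washer and collar), centres within 10 mm of the hub's centre, each level within 0.08 rad (all of step 3 and linear speed of each of spacer, washer, collar below 0.01 m/s); the robot touches nothing.
It fails at once if the stove, its hub or its pin is loaded with more than 40 N (contact force between stove and anything else above 40 N).
It fails at once if the jar is moved by more than 15 mm or tipped (distance of jar from where it was at the start of the episode above 0.015 m or angle between jar's own z axis and vertical above 0.3 rad).
It fails at once if the scraper is moved by more than 15 mm (distance of scraper from where it was at the start of the episode above 0.015 m).
It fails at once if the molcajete is bumped with more than 10 N (contact force between molcajete and anything else above 10 N).
It also fails if it takes over 72 s, if anything falls off the work surface, if the arm or the gripper's body presses on something with over 40 N, if the wrist force passes 120 N, or if a joint passes its speed limit or range.

## Working session

There is one attempt and no reset: what is moved stays moved. The work goes in short steps, each a Python script; the robot and the scene stay as the last script left them, time stands still between calls to the robot, and variables do not carry over. Pictures are saved under pics/ and viewed, at most 12 in all, crops included, and the job is handed in when it is done.

```bash
ls; mkdir -p pics; python3 - <<'E'
from station import *
import cv2,numpy as np,pickle
s=get_state();print(s)
d={}
for n in("scene","top"):
    d[n]=snapshot(n); c=d[n]; cv2.imwrite(f"pics/{n}0.png",c["frame"][:,:,::-1]); print(n,c["mtx"],c["dist_coeffs"],c["R"],c["t"])
pickle.dump(d,open("d0.pkl","wb"))
E
```

```text
pics
{'clock': 0.0, 'q': array([ 1.13970113e+00,  5.28097123e-02,  1.40175475e+00, -3.28530952e-05,
        1.68859335e+00, -7.02896610e-02]), 'joint_velocities': array([-0.00092633, -0.00167   ,  0.00017163,  0.00083812, -0.00017221,
        0.00044811]), 'joint_efforts': array([ 1.39057345e-03, -3.81686139e+01, -3.60175645e+01,  7.23832250e-05,
        6.25752204e-03, -5.21326683e-06]), 'eef_pos': array([185.19208174, 490.9215897 , 230.47143148]), 'ee_rot': array([-1.78332943e-04,  1.79427650e-01,  9.83770860e-01, -7.62159752e-04]), 'ft_force': array([ 0.50297072, -1.38932965,  0.93887339]), 'ft_torque': array([-0.0200308 , -0.02015118,  0.01716736]), 'grip_force': 0.0, 'opening': 0.999186290198526}
scene [[384.51394024   0.         318.22475047]
 [  0.         384.51394024 198.93611356]
 [  0.           0.           1.        ]] [-0.09297121  0.          0.          0.          0.        ] [[ 6.48402780e-01  7.61297330e-01 -4.58179677e-04]
 [ 4.97935185e-01 -4.24550324e-01 -7.56186203e-01]
 [-5.75877058e-01  4.90085093e-01 -6.54356337e-01]] [-213.40130723 -287.65348889 1274.41587716]
top [[426.25061059   0.         314.58946632]
 [  0.         426.25061059 200.22292689]
 [  0.           0.           1.        ]] [-0.0966973  0.         0.         0.         0.       ] [[-0.01993368 -0.99949286 -0.02483295]
 [-0.99493252  0.02227873 -0.09804559]
 [ 0.09854912  0.0227527  -0.99487204]] [-175.34826969  616.04027228  923.03335365]
```

View pics/scene0.png

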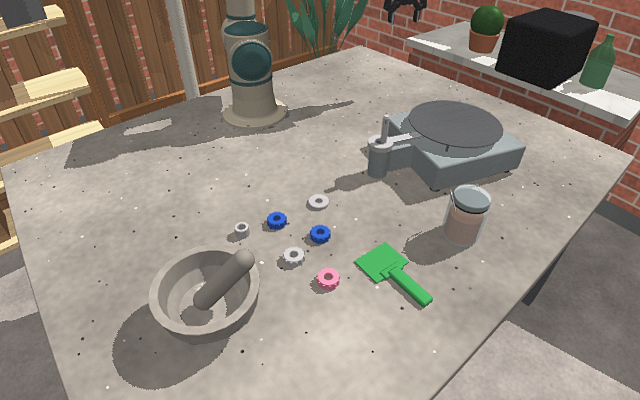

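View pics/top0.png

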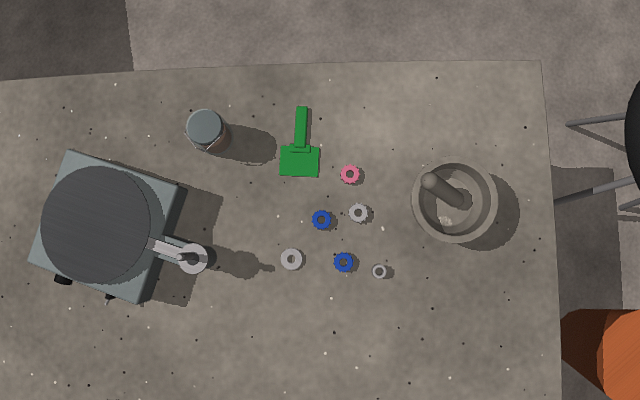

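Candidates in the top view: spacer (379,271), the small narrow tube; washer (291,259), a smooth wide ring; grey ribbed collar (358,213). The look-alikes to leave are blue (321,220) and (344,262) and pink (350,174). The hub is at about (193,258), with the pin and comal arm beside it.

```bash
cat > h.py <<'E'
import cv2,numpy as np,pickle
from scipy.spatial.transform import Rotation as Ro
def R_of(q): return Ro.from_quat([q[1],q[2],q[3],q[0]]).as_matrix()
def down(a): # tool y axis along world angle a, z down
    y=np.array([np.cos(a),np.sin(a),0]);z=np.array([0,0,-1.]);x=np.cross(y,z)
    q=Ro.from_matrix(np.c_[x,y,z]).as_quat();return [q[3],q[0],q[1],q[2]]
def cam(c,st=None):
    if "R" in c: return np.array(c["R"]),np.array(c["t"])
    T=np.eye(4);T[:3,:3]=R_of(st["ee_rot"]);T[:3,3]=st["eef_pos"]
    M=np.linalg.inv(T@np.array(c["tool_from_camera"]));return M[:3,:3],M[:3,3]
def to_plane(c,uv,z,st=None):
    R,t=cam(c,st);p=cv2.undistortPoints(np.array(uv,float).reshape(-1,1,2),np.array(c["mtx"]),np.array(c["dist_coeffs"])).reshape(-1,2)
    d=np.c_[p,np.ones(len(p))]@R;o=-R.T@t
    return o+d*((z-o[2])/d[:,2])[:,None]
def proj(c,X,st=None):
    R,t=cam(c,st);return cv2.projectPoints(np.array(X,float).reshape(-1,3),cv2.Rodrigues(R)[0],t,np.array(c["mtx"]),np.array(c["dist_coeffs"]))[0].reshape(-1,2)
E
python3 - <<'E'
from h import *
d=pickle.load(open("d0.pkl","rb"));t=d["top"]
for n,uv,z in[("spacer",(379,271),24),("washer",(291,259),10),("collar",(358,213),18),("blue1",(321,220),18),("blue2",(344,262),18),("pink",(350,174),18),("hub",(193,258),100),("jar",(205,125),116),("scr",(300,146),5),("mol",(455,203),100),("comal",(96,224),113)]:
    print(n,to_plane(t,uv,z)[0].round())
f=t["frame"][:,:,::-1]
a=cv2.resize(f[195:295,270:400],None,fx=5,fy=5,interpolation=cv2.INTER_CUBIC)
b=cv2.resize(f[225:295,140:240],None,fx=6,fy=6,interpolation=cv2.INTER_CUBIC)
cv2.imwrite("pics/a.png",a)
E
```

```text
spacer [ 452. -327.   24.]
washer [ 482. -132.   10.]
collar [ 582. -285.   18.]
blue1 [ 568. -202.   18.]
blue2 [ 474. -251.   18.]
pink [ 671. -270.   18.]
hub [491.  64. 100.]
jar [767.  36. 116.]
scr [ 742. -156.    5.]
mol [ 593. -480.  100.]
comal [564. 271. 113.]
```

View pics/a.png

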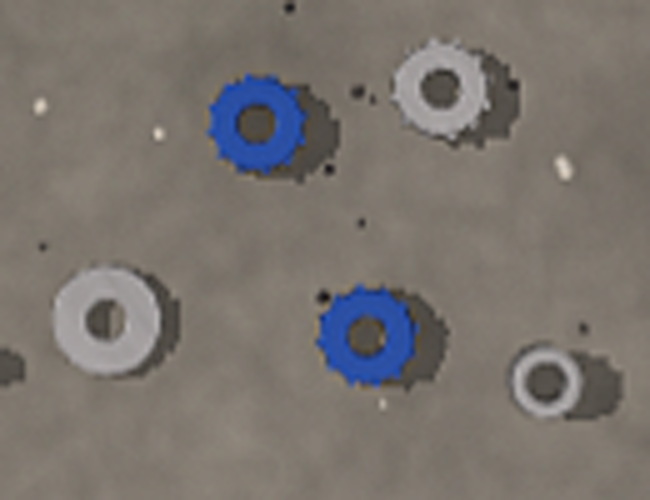

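The crop confirms the choice: smooth wide washer (105,320), grey ribbed collar (440,88) and small tube spacer (546,380). The blue ones are decoys. Next I look at the hub and pin from the wrist.

```bash
python3 - <<'E'
from station import *
from h import *
for a in(-19,161):print(a,solve_ik([491,64,330],down(np.radians(a))))
w=snapshot("wrist");print(np.round(w["tool_from_camera"],3),w["mtx"],w["dist_coeffs"])
reach([491,64,330],down(np.radians(-19)))
d=[]
st=get_state();w=snapshot("wrist");d.append((st,w));print(st["eef_pos"],st["clock"],st["q"])
movel([491,24,330]);st=get_state();w=snapshot("wrist");d.append((st,w))
pickle.dump(d,open("hub.pkl","wb"))
im=np.vstack([d[0][1]["frame"],d[1][1]["frame"]])[:,:,::-1]
cv2.imwrite("pics/hub.png",cv2.resize(im,(480,600),interpolation=cv2.INTER_AREA))
print(proj(d[0][1],[491,64,100],d[0][0]),get_state()["clock"])
E
```

```text
-19 [ 5.50239731e-02 -3.16207223e-02  1.29037770e+00 -4.44089210e-16
  1.88283568e+00  3.86636531e-01]
161 [ 5.50239731e-02 -3.16207223e-02  1.29037770e+00 -4.44089210e-16
  1.88283568e+00 -2.75495612e+00]
[[   0.      -0.961   -0.278   70.244]
 [   1.       0.       0.       0.742]
 [  -0.      -0.278    0.961 -142.336]
 [   0.       0.       0.       1.   ]] [[309.35461324   0.         320.56083834]
 [  0.         309.35461324 190.85035463]
 [  0.           0.           1.        ]] [-0.00795047  0.          0.          0.          0.        ]
[490.87756315  64.74156069 329.80297302] 2.0833 [ 5.64300896e-02 -3.15097987e-02  1.29065945e+00  1.98455004e-04
  1.88275738e+00  3.86508516e-01]
[[320.58491704 162.78578891]] 2.6
```

View pics/hub.png

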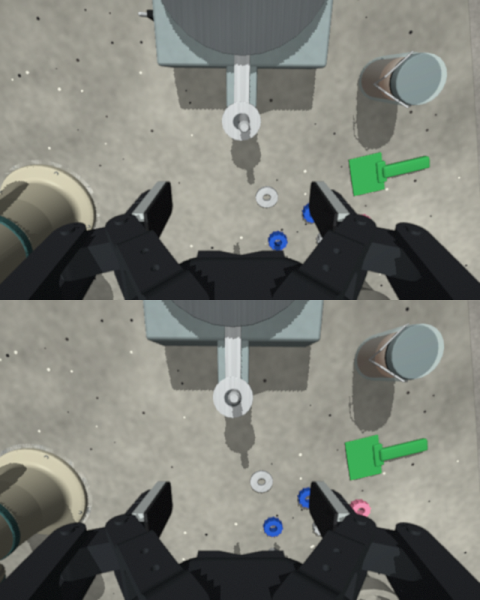

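Both views show the hub ring with the pin inside it, at full-frame (321,162) and (311,131). The swing link runs from the hub towards the comal. Now a closer look, to place the pin's flat top and the hub circle.

```bash
python3 - <<'E'
from station import *
from h import *
d=[]
for p in([491,64,225],[471,5,225]):
    movel(p,v=250);hold(0.2);st=get_state();w=snapshot("wrist");d.append((st,w))
pickle.dump(d,open("hub2.pkl","wb"))
ims=[]
for st,w in d:
    u,v=proj(w,[491,64,100],st)[0].astype(int);print(u,v)
    u0=max(u-60,0);v0=max(v-80,0);print(u0,v0)
    ims.append(cv2.resize(w["frame"][v0:v0+150,u0:u0+120],(400,500),interpolation=cv2.INTER_CUBIC))
cv2.imwrite("pics/hub2.png",np.hstack([i[:,:,::-1] for i in ims])); print(get_state()["clock"])
E
```

```text
318 183
258 103
319 113
259 33
4.1
```

View pics/hub2.png

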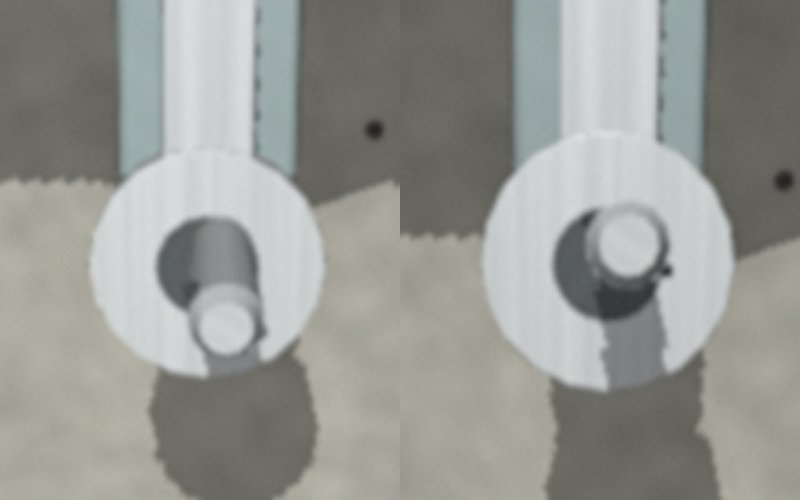

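In the crops the hub ring is centred at (207,264) and (608,261). The pin's flat top is at (225,327) and (630,242). Casting those onto z=100 and z=172.

```bash
python3 - <<'E'
from h import *
d=pickle.load(open("hub2.pkl","rb"))
k=120/400
for (st,w),(u0,v0),h,p in zip(d,[(258,103),(259,33)],[(207,264),(208,261)],[(225,327),(230,242)]):
    f=lambda q:(u0+(q[0]+.5)*k-.5,v0+(q[1]+.5)*k-.5)
    H=to_plane(w,f(h),100,st)[0];P=to_plane(w,f(p),172,st)[0];print(st["eef_pos"].round(1),H.round(1),P.round(1),np.hypot(*(P-H)[:2]))
d=pickle.load(open("d0.pkl","rb"))["top"];f=d["frame"].astype(int)
for n,uv,z in[("spacer",(379,271),24),("washer",(291,259),10),("collar",(358,213),18)]:
    x0,y0=uv[0]-16,uv[1]-16;g=f[y0:y0+32,x0:x0+32].min(2);m=(g>135).astype(np.uint8)
    cs=max(cv2.findContours(m,cv2.RETR_EXTERNAL,cv2.CHAIN_APPROX_NONE)[0],key=cv2.contourArea)
    (x,y),r=cv2.minEnclosingCircle(cs);M=cv2.moments(cs);q=(x0+M['m10']/M['m00'],y0+M['m01']/M['m00'])
    print(n,q,(x0+x,y0+y),r,to_plane(d,q,z)[0].round(1))
E
```

```text
[491.8  63.7 227. ] [492.5  65.5 100. ] [497.7  69.5 172. ] 6.504184114104157
[471.2   5.6 225.1] [492.7  65.6 100. ] [498.2  69.5 172. ] 6.703823877080614
spacer (378.8537271448664, 271.0534458509142) (378.78767108917236, 271.047945022583) 6.541285991668701 [ 452.3 -327.    24. ]
washer (290.7515625, 258.6010416666667) (290.66891860961914, 258.4459457397461) 10.642207145690918 [ 483.1 -131.6   10. ]
collar (357.64650827933764, 212.2735781137509) (357.77659606933594, 212.37234020233154) 9.911260604858398 [ 583.8 -284.3   18. ]
```

```bash
cat > job.py <<'E'
from station import *
from h import *
Q=down(np.radians(-19)); PIN=np.array([498.1,69.6]); S={}
def F(n=3):
    a=[]
    for _ in range(n): a.append(get_state()["ft_force"]); hold(0.02)
    return np.mean(a,0)
def refine(xy,ztop,D,zt=150):
    """hover so that the ring lies in the wrist picture, return its centre"""
    fx=np.array([0.326,0.946])
    reach([*(xy-20*fx),zt],Q);hold(0.15)
    st=get_state();w=snapshot("wrist");g=w["frame"].min(2)
    u,v=proj(w,[*xy,ztop],st)[0];s=309/(st["eef_pos"][2]+142-ztop)*D/2*1.5
    m=np.zeros_like(g);cv2.circle(m,(int(u),int(v)),int(s+8),255,-1)
    m[g<140]=0; m[np.ptp(w["frame"],axis=2)>30]=0
    cs=max(cv2.findContours(m,cv2.RETR_EXTERNAL,cv2.CHAIN_APPROX_NONE)[0],key=cv2.contourArea)
    pw=to_plane(w,cs.reshape(-1,2),ztop,st)[:,:2].astype(np.float32)
    c,r=cv2.minEnclosingCircle(pw);print("ring",np.round(c,1),"diam",round(2*r,1),"clock",st["clock"])
    cv2.imwrite(f"pics/ref{int(D)}.png",w["frame"][:,:,::-1])
    return np.array(c)
def insert(zg,home,slack=1.0,z0=8,gain=0.04):
    """ring underside = TCP z - zg ; go down on the pin feeling forces; home = underside height above hub"""
    top=172+zg
    reach([*PIN,top+40],Q);movel([*PIN,top+z0],v=120);hold(0.25);b=F(6)
    xy=PIN.copy();z=top+z0;end=100+home+zg+slack;mx=0;log=[]
    while z>end:
        dz=1.0 if z-zg>153 else 2.0
        z=max(z-dz,end);movel([*xy,z],v=30)
        f=F(2)-b;mx=max(mx,np.linalg.norm(f));log.append((round(z-zg-100,1),*f.round(1),*(xy-PIN).round(1)))
        if f[2]>28 or np.hypot(*f[:2])>20 or (f[2]>14 and z-zg-100<home+6): print("STOP",log[-1]);break
        if z-zg<172: xy=xy+np.clip(gain*f[:2],-.3,.3)
    for l in log[::3]+log[-4:]: print(*l)
    print("max",mx,"end",get_state()["eef_pos"],"clock",get_state()["clock"])
    return xy,z
E
python3 - <<'E'
from job import *
grip(0.62,80)
reach([452,-300,200],Q)
c=refine(np.array([452.3,-327.]),24,32)
movel([*c,60],v=250);movel([*c,3],v=80);hold(.1);print(get_state()["ft_force"])
print(grip(0.0,80));st=get_state();print(st["opening"],st["grip_force"],st["eef_pos"],st["ft_force"])
movel([*c,60],v=150);st=get_state();print(st["opening"],st["grip_force"],st["clock"],st["ft_force"])
E
```

```text
ring [ 451.6 -327.1] diam 62.9 clock 6.225
[ 0.46739224 -0.45578254  0.61724352]
False
0.3381311646296589 79.54971181527071 [ 452.11452851 -327.50568166    3.94929746] [-0.49210281  1.37361272  5.2896019 ]
0.33650715840907625 78.94090460373263 8.6167 [-0.02872852 -0.31782045 -0.4115016 ]
```

```bash
python3 - <<'E'
from job import *
st=get_state();w=snapshot("wrist");pickle.dump((st,w),open("held.pkl","wb"))
a=cv2.imread("pics/ref32.png");b=w["frame"][:,:,::-1]
print(proj(w,[*st["eef_pos"][:2],st["eef_pos"][2]+20],st))
cv2.imwrite("pics/held.png",np.vstack([a[100:400,120:520],b[100:400,120:520]]))
E
```

```text
[[319.47125887 268.68542438]]
```

View pics/held.png

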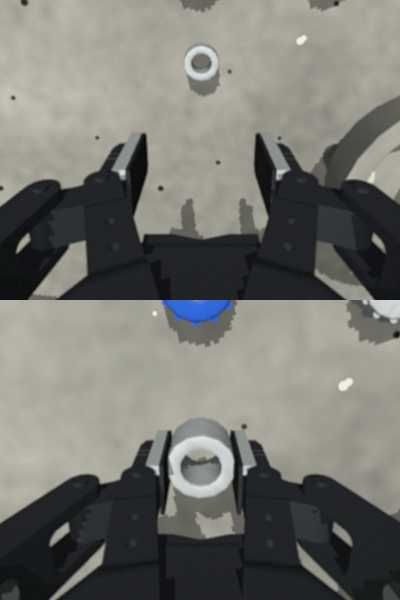

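The top half shows the spacer at full-frame (321,163) before the grasp. The bottom half shows it upright between the pads, its top face centred at about (321,266). My mask threshold was too low because the counter is bright. I'll get the in-hand offset from this picture, then insert.

```bash
python3 - <<'E'
import re
s=open("job.py").read()
s=s.replace("m[g<140]=0","m[g<190]=0")
s=s.replace('    cv2.imwrite(f"pics','    print("mask",int((m>0).sum()))\n    cv2.imwrite(f"pics')
s+='''
def held(zt,D):
    """xy offset (world, at this fixed yaw) of the held ring from the TCP; zt = ring top above TCP"""
    hold(.1);st=get_state();w=snapshot("wrist");g=w["frame"].min(2);e=st["eef_pos"]
    u,v=proj(w,[e[0],e[1],e[2]+zt],st)[0];r=309/(142-zt)*D/2
    m=np.zeros_like(g);cv2.circle(m,(int(u),int(v)),int(r+8),255,-1);m[g<200]=0
    cs=max(cv2.findContours(m,cv2.RETR_EXTERNAL,cv2.CHAIN_APPROX_NONE)[0],key=cv2.contourArea)
    p=to_plane(w,cs.reshape(-1,2),e[2]+zt,st)[:,:2].astype(np.float32);c,rr=cv2.minEnclosingCircle(p)
    o=np.array(c)-e[:2];print("held offset",o.round(2),"diam",round(2*rr,1));return o
'''
s=s.replace("def insert(zg,home,","def insert(zg,home,off,").replace("top=172+zg","top=172+zg;xy=PIN-off").replace("[*PIN,top","[*xy,top").replace("xy=PIN.copy();","").replace("*(xy-PIN).round","*(xy-PIN+off).round")
open("job.py","w").write(s)
E
python3 - <<'E'
from job import *
st,w=pickle.load(open("held.pkl","rb"))
print([to_plane(w,q,st["eef_pos"][2]+20,st)[0][:2]-st["eef_pos"][:2] for q in((321,266),(318,266))],st["eef_pos"])
o=held(20,32)
im=cv2.imread("pics/ref32.png");print(im[155:172,305:338].min(2)[::3,::3])
E
```

```text
[array([1.07709899, 1.04395083]), array([-0.18005781,  1.47574256])] [ 451.24684853 -326.83524426   59.19579546]
held offset [0.68 1.11] diam 29.0
[[150 217 206 163 110 102 105 123 195 208 196]
 [197 209 180  99 100 102 103 103 119 210 206]
 [205 207 126 100 101 101 103 104  93 195 207]
 [203 207 124  95 103 103 103 103  85 190 202]
 [204 209 174  80  98 100 102  98 114 207 198]
 [173 212 206 148 131 136 137 135 186 213 189]]
```

```bash
python3 - <<'E'
from job import *
movel([452,-327,200],v=250)
xy,z=insert(3,0,np.array([0.7,1.1]))
np.save("xy.npy",np.r_[xy,z])
E
```

```text
79.0 -0.2 0.5 -0.4 0.0 0.0
76.0 -0.3 0.4 -0.3 0.0 0.0
73.0 -0.3 -0.4 0.2 0.0 0.0
70.0 -0.1 -0.1 0.1 -0.0 -0.0
67.0 0.0 0.4 -0.3 -0.0 -0.0
64.0 0.4 -0.4 0.3 -0.0 -0.0
61.0 -0.2 2.4 2.0 -0.1 0.0
58.0 1.9 2.2 -1.7 -0.1 0.3
55.0 0.7 1.9 -0.2 -0.0 0.5
51.0 2.4 1.7 -2.6 0.2 0.7
45.0 1.9 1.8 -2.8 0.4 0.8
39.0 1.8 1.4 -3.4 0.6 1.0
33.0 -0.0 0.3 0.0 0.8 1.1
27.0 0.1 0.3 0.0 0.8 1.2
21.0 -0.5 0.3 -0.0 0.8 1.2
15.0 0.5 0.3 -0.0 0.8 1.2
9.0 0.1 0.2 0.2 0.8 1.2
3.0 -0.1 -0.3 -0.5 0.8 1.2
7.0 0.2 0.0 0.5 0.8 1.2
5.0 -0.3 -0.4 -0.1 0.8 1.2
3.0 -0.1 -0.3 -0.5 0.8 1.2
1.0 0.2 -0.5 0.4 0.8 1.2
max 6.377882158993311 end [498.2269751   69.68560036 103.96915898] clock 26.7833
```

```bash
python3 - <<'E'
from job import *
x,y,z=np.load("xy.npy")
grip(0.62);
movel([x,y,190],v=200)
st=get_state();w=snapshot("wrist");print(st["clock"])
u,v=proj(w,[493,66,124],st)[0].astype(int);print(u,v)
cv2.imwrite("pics/sp.png",cv2.resize(w["frame"][max(v-70,0):v+70,u-80:u+80,::-1],(480,420),interpolation=cv2.INTER_CUBIC))
E
```

```text
27.725
315 212
```

View pics/sp.png

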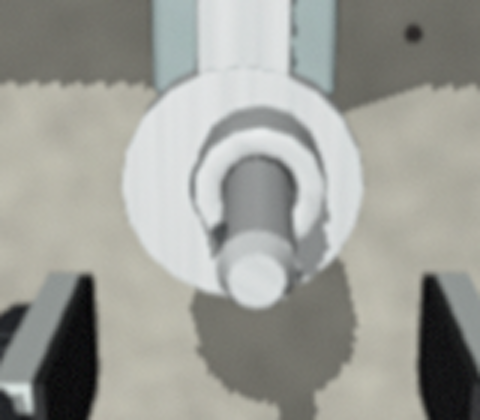

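The crop shows the spacer down on the hub face around the pin at (260,190), released. Next, the washer: I'll find the counter by touch so that the thin ring sits well in the pads.

```bash
sed -i 's/PIN=np.array(\[498.1,69.6\])/PIN=np.array([498.6,70.2])/; s/dz=1.0 if z-zg>153 else 2.0/u=z-zg-100;dz=1.0 if 55<u<66 or u<home+5 else 2.5/; s/f=F(2)-b/f=F(1)-b/; s/F(6)/F(4)/; s/z0=8/z0=5/; s/v=30)/v=40)/; s/>153 else/&/' job.py
cat >> job.py <<'E'
def pick(xy,ztop,D,op,z_from,feel=True):
    c=refine(np.array(xy),ztop,D)
    movel([*c,40],v=300);movel([*c,z_from],v=100);hold(.15);b=F(3);z=z_from
    while feel and z>-8:
        z-=1;movel([*c,z],v=30);f=F(2)-b
        if f[2]>2.5: print("touch",z,f.round(1));z+=2;movel([*c,z],v=40);break
    grip(0.0,80);st=get_state();print("grip",st["opening"],st["grip_force"],"z",z,st["eef_pos"].round(1),st["ft_force"].round(1))
    movel([*c,70],v=200);o=held(ztop-z,D);st=get_state();print(st["opening"],st["grip_force"],st["clock"]);return z,o
E
python3 - <<'E'
from job import *
grip(0.75)
z,o=pick([483.1,-131.6],10,50,.75,4)
np.save("w.npy",np.r_[z,o])
cv2.imwrite("pics/wash.png",snapshot("wrist")["frame"][100:400,120:520,::-1])
E
```

```text
ring [ 485.3 -132. ] diam 47.5 clock 29.0917
mask 1619
touch -7 [-4.6  0.5  8.8]
grip 0.5509822045579633 83.33843254498788 z -5 [ 486.5 -132.4   -2.3] [-6.2  1.8 19.1]
held offset [0.75 1.59] diam 46.0
0.5451870670772353 81.9957953877747 34.7167
```

View pics/wash.png

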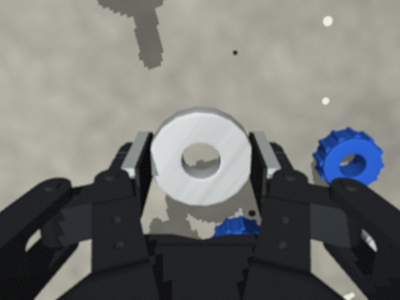

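The washer is held level between the pads, bore at (200,158) in the crop. Its underside is at TCP +2.3 mm, because the closing fingers pushed the arm up. I'm correcting the in-hand offset for that height and inserting.

```bash
python3 - <<'E'
from job import *
o=np.array([0.28,0.22])
xy,z=insert(-2.3,24,o)
np.save("xy.npy",np.r_[xy,z])
E
```

```text
74.5 0.4 -0.1 0.4 0.0 0.0
67.0 -0.4 -0.6 0.3 0.0 0.0
62.5 0.2 0.3 -0.7 0.0 -0.0
59.5 -2.5 2.0 3.1 0.0 0.0
56.5 -0.8 -0.1 0.4 -0.2 0.1
52.0 -0.2 -0.1 -2.9 -0.3 0.1
44.5 -0.2 -0.3 0.4 -0.3 0.0
37.0 0.5 -0.3 -0.5 -0.3 0.1
29.5 -0.8 -1.2 -0.8 -0.3 0.0
25.0 -0.4 0.1 -0.0 -0.3 -0.1
29.5 -0.8 -1.2 -0.8 -0.3 0.0
27.0 -0.2 -0.9 -0.5 -0.3 -0.0
26.0 1.0 -0.1 1.2 -0.3 -0.1
25.0 -0.4 0.1 -0.0 -0.3 -0.1
max 5.46468743171823 end [498.03877287  69.93774649 122.64659099] clock 43.9583
```

```bash
python3 - <<'E'
from job import *
x,y,z=np.load("xy.npy")
grip(0.78);movel([x,y,190],v=250)
st=get_state();w=snapshot("wrist");print(st["clock"],st["ft_force"].round(1))
u,v=proj(w,[493,66,124],st)[0].astype(int)
cv2.imwrite("pics/wa2.png",cv2.resize(w["frame"][max(v-70,0):v+70,u-80:u+80,::-1],(480,420),interpolation=cv2.INTER_CUBIC))
E
```

```text
44.7083 [ 0.4 -0.7 -0.4]
```

View pics/wa2.png

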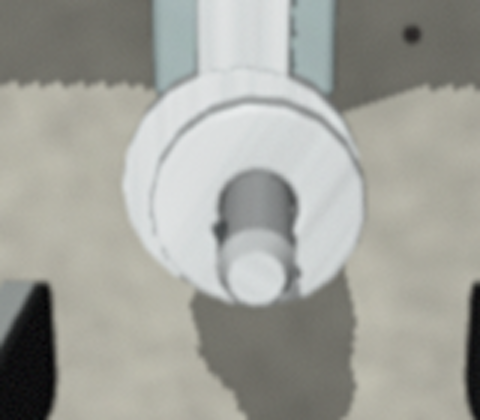

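The washer lies flat around the pin at (258,205), below the bows. Now the collar.

```bash
python3 - <<'E'
from job import *
grip(0.72)
z,o=pick([583.8,-284.3],18,46,.72,4,feel=False)
np.save("c.npy",np.r_[z,o])
cv2.imwrite("pics/col.png",snapshot("wrist")["frame"][100:400,120:520,::-1])
E
```

```text
ring [ 586.6 -285.5] diam 44.0 clock 46.5583
mask 1131
grip 0.44689358271325835 80.93394663119966 z 4 [ 587.2 -285.8    5.2] [-0.5  0.6  6.6]
held offset [-0.28  0.25] diam 40.9
0.4537621043870502 80.43088809258222 48.8083
```

View pics/col.png

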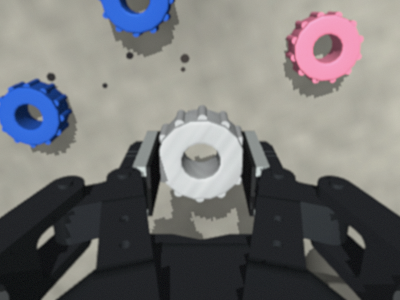

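The grey ribbed collar is held level, bore at (200,158). Insert and release.

```bash
python3 - <<'E'
from job import *
movel([586,-285,180],v=300)
xy,z=insert(4.8,34,np.array([-0.5,-0.2]))
np.save("xy.npy",np.r_[xy,z])
E
```

```text
74.5 0.1 0.3 -0.5 0.0 0.0
67.0 -0.6 -0.9 0.3 -0.0 0.0
62.5 -2.8 -1.2 1.1 -0.2 -0.1
59.5 -4.0 1.4 5.7 -0.6 -0.1
56.5 1.9 1.4 0.7 -1.0 -0.1
52.0 2.4 1.1 -4.1 -0.9 0.0
44.5 0.6 0.5 -4.4 -0.6 0.1
37.0 -0.6 -0.8 0.0 -0.6 0.2
39.5 -1.2 -0.8 -0.8 -0.6 0.2
37.0 -0.6 -0.8 0.0 -0.6 0.2
36.0 -0.9 -0.2 -1.0 -0.7 0.1
35.0 -0.0 -0.4 0.7 -0.7 0.1
max 9.843060537780548 end [498.42012438  70.52647656 139.76080189] clock 57.9083
```

```bash
python3 - <<'E'
from job import *
x,y,z=np.load("xy.npy")
grip(0.72);movel([x,y,200],v=250);hold(.1)
st=get_state();w=snapshot("wrist");print(st["clock"],st["ft_force"].round(1))
u,v=proj(w,[493,66,124],st)[0].astype(int)
a=cv2.resize(w["frame"][max(v-70,0):v+70,u-80:u+80,::-1],(400,350),interpolation=cv2.INTER_CUBIC)
s=snapshot("scene")["frame"][100:190,340:443,::-1]
cv2.imwrite("pics/fin.png",np.hstack([a,cv2.resize(s,(400,350),interpolation=cv2.INTER_CUBIC)]))
E
```

```text
58.75 [-0.1  0.3  0.1]
```

View pics/fin.png

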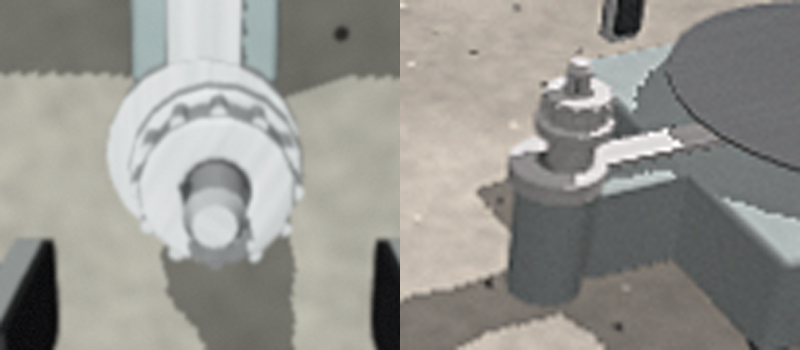

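The stack is seated: spacer, washer and collar are flat, the pin and its bows stand clear above the collar at (578,75) in the scene crop, and the gripper is clear.

```bash
python3 -c "
from station import *
print(sign_off())"
```

```text
the job is handed in; nothing more can be done
None
```

The spacer, washer and collar are stacked home on the pivot pin in that order, and I handed the job in at about 59 s; the wrist never felt more than about 10 N during the insertions. The station did not return a verdict.

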